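Square the notched plate in the inspection fixture

TASK

The aluminium plate with one notched corner lies askew on its inspection fixture, with the fixture's pin standing in the notch. Push the plate's free far corner so that it swings round, flat on the base, with the notched corner bearing on the pin, until its long edge lies along the fixture's steel rail; keep the notch on the pin throughout, and do not lift the plate. Leave the smaller plain plate on the other base alone.

Things in the scene. Friction and masses are not known exactly. Their poses are not given: they have to be found in the camera images.
- plate: to turn: aluminium plate, 140 (x) x 100 (y) x 15 mm, 0.4-0.8 kg, loose, 20 x 20 mm notch in one corner. Origin: underside, in the notch at the pin's axis. Fills x -128..+12, y -12..+88 mm save the notch (x > -8, y < +8). Far corner: x -128, y +88. Starts 34-54 deg anticlockwise (from above) of square; pushing the edge x = -128 near that corner towards +x turns it clockwise, bearing on the pin
- fixture: larger dark steel base, fixed, 220 (x) x 240 (y) x 10 mm; origin: centre of underside; plate slides on its top. Steel rail on it, 16 mm high, x -45..+65, y +78..+94 mm, stops the plate. Squared: plate axes parallel to the fixture's, plate's long edge y = +88 along the rail's face y = +78. Rail ends 28 mm short of the pushed corner. A small loose ring stands near x +90, y +45
- pin (a point): fixed steel dowel pin of the fixture, 12 mm diameter, 30 mm high above the base; this point is on its axis at the base's top face, at x +55, y -10 mm of the fixture. 2 mm play to each notch wall; the pin stands in the notch from the start
- plain_plate: bystander, leave alone: smaller aluminium plate without notch, 100 (x) x 70 (y) x 15 mm, loose on the smaller dark base (170 x 180 x 10 mm, with two pins). Origin: centre of its underside
Mind the look-alikes: they are no part of the job. Leave any pink or red look-alike of the plate alone.

How it is judged (in metres and radians):
At the end, for the whole second after the job is handed in: The notched plate lies flat and still on the fixture base, its long edges within 10 degrees of the rail's direction, and the notch on the pin (the plate's origin within 15 mm of the pin's axis) (angle between the x axis of plate and the x axis of fixture, either way round below 0.175 rad and horizontal distance between plate and pin below 0.015 m and angle between plate's own z axis and vertical below 0.06 rad and z of plate in the frame of fixture below 0.014 m and linear speed of plate below 0.01 m/s); the robot touches nothing.
It fails at once if the notch leaves the pin (plate's origin more than 25 mm from the pin's axis) (horizontal distance between plate and pin above 0.025 m).
It fails at once if the notched plate is lifted (its origin more than 10 mm above the base) (z of plate in the frame of fixture above 0.02 m).
It fails at once if the plain plate is moved by more than 20 mm (distance of plain_plate from where it was at the start of the episode above 0.02 m).
It also fails if it takes over 38 s, if anything falls off the work surface, if the arm or the gripper's body presses on something with over 40 N, if the wrist force passes 120 N, or if a joint passes its speed limit or range.

ROBOT

A 6-joint arm with a two-finger parallel gripper is mounted at the origin on the work surface. World frame = base frame: x ahead of the robot, y to its left, z up, the work surface at z = 0. Lengths are in m, angles in degrees, forces in N, time in s.
With the tool pointing down it reaches from about 0.375 to 0.9 m from the base axis. Payload 3.1 kg.
Tool frame: the origin (TCP) lies midway between the tips of the shut fingers; the grasp point (between the pads) lies 19 mm behind it; x points along the fingers, z is the direction in which the jaws open and shut, and the axes are right-handed (so a half turn about x gives the same grasp; the last joint's range is limited). The gripper opens to 87 mm and grips with 3 to 60 N. Pads are 19 mm wide; open, the fingers measure 117 mm over their backs; the gripper's body (75 mm by 190 mm) begins 51 mm behind the grasp point.
Start: joints at [-74.914, 30.224, 82.088, -0, 67.689, -10.227], TCP at [0.267, -0.565, 0.223] pointing down, gripper open.
Joint ranges: [-176.69, 176.69], [-43.24, 126.21], [12.49, 139.97], [-82, 262], [0, 151.66], [-163.58, 163.58]. Speed limits (degrees/s): [159.86, 159.86, 180, 180, 180, 180].

INTERFACE

Orientations are given as a 3x3 rotation matrix whose columns are the frame's x, y, z axes.
In Python, from rig import * gives the robot as it stands.
- The arm moves only by the tool play_rows, never from a script. Its argument "rows" is a list that holds one entry, the list of rows, each a list of 7 numbers: the shift along the tool's x, y, z in m, then the turn, a rotation vector about the tool's x, y, z in degrees, then the finger opening in m, from 0 to 0.087. A call has 1 to 12 rows; each row is the pose to reach, as a shift and turn from the pose commanded when the call began, along the tool's axes at that moment; what a row does not reach only later rows make up. A row lasts 1/10 s, in which the tool goes at most 50 mm and 8.59 degrees, less where a joint would pass 70% of its speed; a pose out of reach is approached as far as the arm can. A call with a gripper value outside its range is refused whole. The fingers move at their own pace and stop on an object; the grip force is fixed at half the most. Time passes only in rows, so rows that repeat a pose let the fingers close. It gives the time, the measured TCP pose, the force and the opening at its end, in the units of the state.
- read_state(): the state, without advancing time (a new reading comes with each control period).
- capture(name): name is "scene" or "top" or "wrist"; returns a dict with "pixels" (420x560x3 uint8, red, green, blue), "intrinsics" (3x3 intrinsics, pixels), "rvec" (rotation vector, rad) and "tvec" (3), from world to camera coordinates, as OpenCV has them. Camera axes: x right, y down, z forward; pixel columns grow to the right and rows downward; lengths in m; the calibration is good to about 2 mm. A picture is of the moment at which its call begins. There is no depth.
- hand_in(): hands the job in, once; it reports no verdict.
Trained networks look in the newest picture that a camera, given by its name, has taken for a name from the list of things; names that differ only in an ending like _2 or _b are one class to them, and where a whole thing is asked for, a point or a joint stands for the part that bears it (a point fixed in the world has none). Each returns a list of dicts, best first, with "p" (0 to 1); they miss things now and then, are a little off and sometimes report something else, mostly with a low value. They report only what shows in the picture. A call takes as long as a camera call. They do not tell look-alikes from the thing itself.
- trace(camera, target): "mask" (420x560 bool, what is visible of it) and "at" ([column, row] in pixels, amid what is visible of it).
The state is a dict: "time_s": time; "joint_positions": joint angles; "qvel": joint speeds; "tau": joint torques, N m; "position": TCP position; "tcp_rot": TCP orientation; "force": force on the tool from outside, world axes, zero at the start; "moment": the same for the moment, N m; "opening": opening from 0.0 (shut) to 1.0 (fully open).
Only numpy, scipy, OpenCV 4.12 (cv2) and the standard library are available. Lean on these libraries where they do the work, as an engineer would, in place of code of your own. Each camera call takes 0.05 s, during which the arm holds its last target.

## Working session

There is one attempt and no reset: what is moved stays moved. The work goes in short steps, Python scripts to look and compute and a tool call to move; the robot and the scene stay as the last step left them, time stands still between calls to the robot, and variables do not carry over. Pictures are saved under pics/ and viewed, and the job is handed in when it is done.

Besides the shell and the picture viewer there is one more tool, called after "Emit:" in YAML: its name, and indented under it one key for each argument. play_rows: Moves the arm, as the interface text tells. Its arguments: {"type":"object","properties":{"rows":{"type":"array"}},"required":["rows"]}

```bash
mkdir -p pics; ls; cat > h.py <<'E'
from rig import *
import numpy as np, cv2, json
def save(name,fn):
    c=capture(name); cv2.imwrite('pics/'+fn+'.png',c['pixels'][:,:,::-1]); return c
def cam(c):
    R=cv2.Rodrigues(np.array(c['rvec'],float))[0]; return R,np.array(c['tvec'],float).ravel(),np.array(c['intrinsics'],float)
def unproj(c,uv,z):
    R,t,K=cam(c); d=R.T@np.linalg.inv(K)@np.array([uv[0],uv[1],1.]); o=-R.T@t
    return o+d*(z-o[2])/d[2]
def proj(c,P):
    R,t,K=cam(c); return cv2.projectPoints(np.atleast_2d(np.array(P,float)),R,t,K,None)[0].reshape(-1,2)
E
python3 - <<'E'
from h import *
for n in ['scene','top']:
    c=save(n,n+'0')
    for t in ['plate','fixture','plain_plate','pin']:
        try:
            for r in trace(n,t)[:4]: print(n,t,round(r['p'],2),r['at'],r['mask'].sum())
        except Exception as e: print(n,t,e)
s=read_state(); print(s['time_s'],s['position'],s['tcp_rot'],s['opening'])
E
```

```text
pics
scene plate 0.92 [339.9, 188.1] 1771
scene plate 0.69 [145.9, 374.5] 6199
scene plate 0.68 [348.9, 253.9] 3150
scene fixture 0.71 [375.9, 284.2] 8426
scene plain_plate 0.58 [192.9, 252.9] 1728
scene pin 0.9 [377.8, 284.5] 8572
top plate 0.75 [204.2, 178.2] 3578
top plate 0.69 [190.1, 315.1] 4147
top plate 0.58 [358.3, 68.4] 3109
top fixture 0.96 [171.0, 164.1] 9604
top plain_plate 0.69 [351.8, 189.1] 1899
top pin 0.91 [174.8, 170.2] 9034
top pin 0.52 [354.6, 188.5] 1951
0.5 [ 0.26725082 -0.56493169  0.22251157] [[-3.40567272e-06  9.03971520e-01  4.27592668e-01]
 [ 7.18636675e-05  4.27592668e-01 -9.03971518e-01]
 [-9.99999997e-01  2.76497462e-05 -6.64189495e-05]] 1.003059972610913
```

View pics/scene0.png

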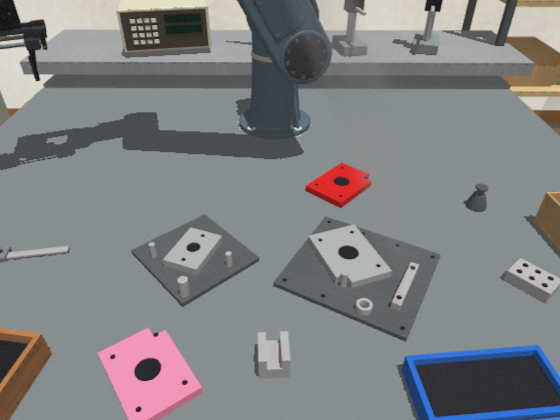

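View pics/top0.png

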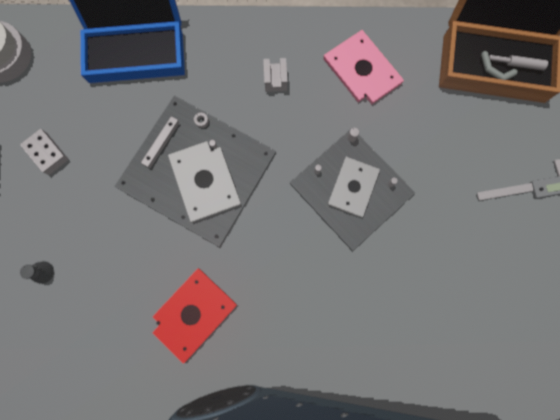

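```bash
python3 - <<'E'
import cv2
a=cv2.imread('pics/top0.png')[90:270,80:300]
cv2.imwrite('pics/top0c.png',cv2.resize(a,None,fx=3.3,fy=3.3,interpolation=cv2.INTER_CUBIC))
E
```

```text
(no output)
```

View pics/top0c.png

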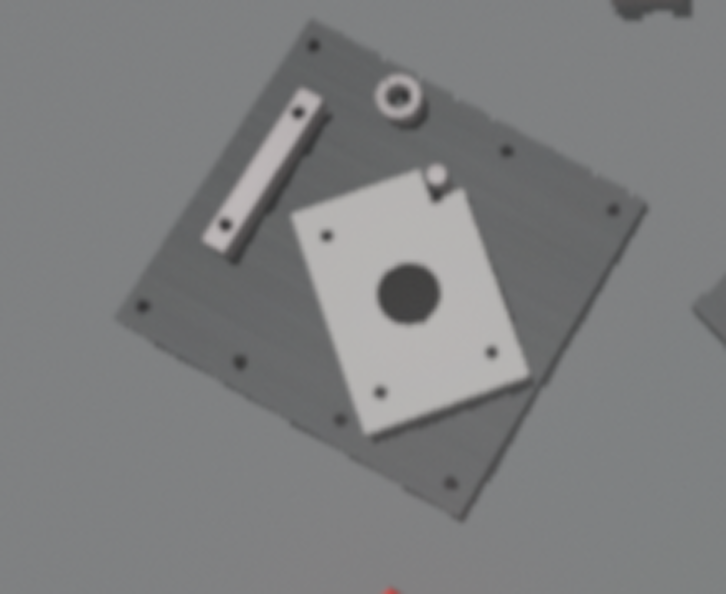

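The candidates are silver (204,178), red (190,315) and pink (364,68) in the top view. The silver one, on the large base with the pin in its notch, is the plate. The crop confirms it: pin at crop (436,175) in the notch, far corner at (366,436), rail to its left. The red and pink plates are the look-alikes.

```bash
cat > fit.py <<'E'
from h import *
def rigid(A,B):
    A=np.array(A)[:,:2];B=np.array(B)[:,:2];a=A.mean(0);b=B.mean(0)
    U,S,V=np.linalg.svd((A-a).T@(B-b)); D=np.diag([1,np.sign(np.linalg.det(V.T@U.T))]); R=V.T@D@U.T
    t=b-R@a; return np.degrees(np.arctan2(R[1,0],R[0,0])),t,np.linalg.norm((A@R.T+t)-B,axis=1)*1000
E
python3 - <<'E'
from fit import *
c=save('top','t1')
f=lambda p,z:unproj(c,(p[0]/3.3+80-.35,p[1]/3.3+90-.35),z)
fx=[f(p,.010) for p in [(312,20),(648,207),(462,520),(115,320)]]
af,tf,e=rigid([(.11,.12),(.11,-.12),(-.11,-.12),(-.11,.12)],fx);print('fix',af,tf,e)
pl=[f(p,.025) for p in [(291,213),(366,436),(530,377),(465,188),(420,169)]]
ap,tp,e=rigid([(.012,.088),(-.128,.088),(-.128,-.012),(-.008,-.012),(.012,.008)],pl);print('plate',ap,tp,e)
def R(a):a=np.radians(a);return np.array([[np.cos(a),-np.sin(a)],[np.sin(a),np.cos(a)]])
pin=tf+R(af)@[.055,-.010];print('pin',pin,f((436,175),.04)[:2],'rot',ap-af)
print('far corner',tp+R(ap)@[-.128,.088],'final',pin+R(af)@[-.128,.088])
print('rail',[tf+R(af)@p for p in [(-.045,.078),(.065,.078)]])
# overlay
img=c['pixels'][:,:,::-1].copy()
def poly(pts,z,t,a,col):
    P=[list(t+R(a)@p)+[z] for p in pts]; q=proj(c,P); cv2.polylines(img,[np.round(q*8).astype(int)],True,col,1,cv2.LINE_AA,3)
poly(np.array([(.11,.12),(.11,-.12),(-.11,-.12),(-.11,.12)]),.01,tf,af,(0,255,0))
poly(np.array([(.012,.088),(-.128,.088),(-.128,-.012),(-.008,-.012),(-.008,.008),(.012,.008)]),.025,tp,ap,(0,0,255))
poly(np.array([(.065,.078),(.065,.094),(-.045,.094),(-.045,.078)]),.026,tf,af,(255,0,0))
cv2.imwrite('pics/t1o.png',cv2.resize(img[90:270,80:300],None,fx=3.3,fy=3.3))
E
```

```text
fix -29.21675113350635 [0.61419533 0.16048523] [0.5060101  1.61069684 1.31521329 0.62535815]
plate 20.623859856904854 [0.65872945 0.12628965] [1.114247   1.08835922 0.88347505 1.05617888 0.75811949]
pin [0.65731705 0.12491112] [0.65883726 0.12632506] rot 49.84061099041121
far corner [0.50793623 0.16356437] final [0.58855539 0.26419441]
rail [array([0.61299322, 0.25052719]), array([0.70899895, 0.19683456])]
```

View pics/t1o.png

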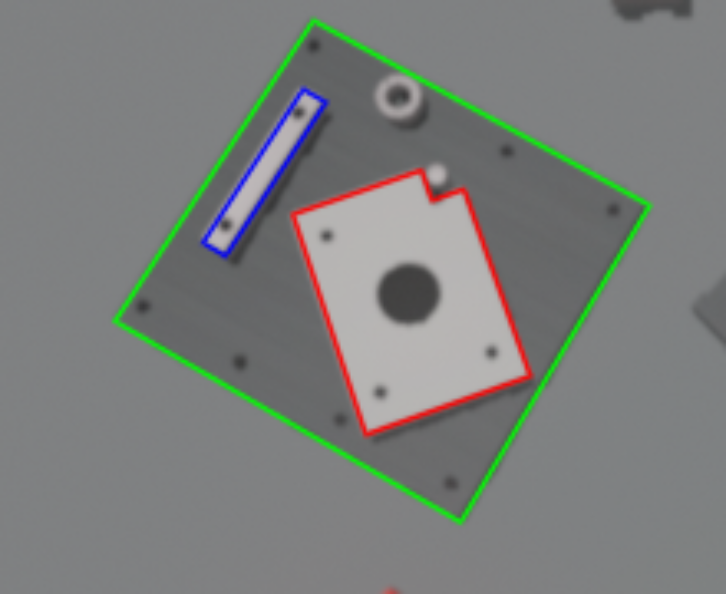

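The overlay fits to about 1 mm. The plate sits 49.8° anticlockwise of square. I'll push with shut fingers using the tool +y face, with the tool turning along with the plate. Next: work out the waypoints.

```bash
cat > plan.py <<'E'
from fit import *
def R2(a):a=np.radians(a);return np.array([[np.cos(a),-np.sin(a)],[np.sin(a),np.cos(a)]])
piv=np.array([.6586,.1263])
def tgt(ang,gap,y,z,s):
    """tool +y face (9.5mm) against edge x=-128 of plate at world angle ang"""
    p=piv+R2(ang)@[-.128-.0095-gap,y]
    d=np.append(p,z)-s['position']; T=np.array(s['tcp_rot'])
    cur=np.degrees(np.arctan2(T[1,1],T[0,1]))
    return np.round(np.append(T.T@d,cur-ang),4),p
E
python3 - <<'E'
from plan import *
s=read_state()
print(tgt(20.6,.020,.072,.16,s)); print(tgt(20.6,.020,.072,.015,s))
E
```

```text
(array([ 0.0626,  0.4983, -0.5422,  4.7119]), array([0.48583802, 0.13828123]))
(array([ 0.2076,  0.4983, -0.5422,  4.7119]), array([0.48583802, 0.13828123]))
```

Emit:
play_rows:
  rows:
    - [[0,0.033,-0.036,0,0,0,0],[0,0.066,-0.072,0,0,0,0],[0,0.1,-0.108,0,0,0,0],[0,0.133,-0.145,0,0,0,0],[0,0.166,-0.181,0,0,0,0],[0,0.2,-0.217,0,0,0,0],[0,0.233,-0.253,0,0,0,0],[0,0.266,-0.289,0,0,0,0],[0,0.3,-0.325,0,0,0,0],[0,0.333,-0.361,0,0,0,0],[0,0.366,-0.398,0,0,0,0],[0,0.4,-0.434,0,0,0,0]]

```text
time_s: 1.75
position: [0.4436, 0.0004, 0.223]
tcp_rot: [[0.001, 0.904, 0.427], [-0.0, 0.427, -0.904], [-1.0, 0.001, 0.001]]
force: [0.7, -0.5, 0.3]
opening: 0.026
```

```bash
python3 - <<'E'
from plan import *
s=read_state(); print(s['time_s'],s['position'],s['opening'])
print(tgt(20.6,.020,.072,.10,s)); print(tgt(20.6,.020,.072,.015,s))
E
```

```text
1.75 [4.43617601e-01 3.53782717e-04 2.22961735e-01] 0.025920574971394987
(array([ 0.123 ,  0.097 , -0.1067,  4.7067]), array([0.48583802, 0.13828123]))
(array([ 0.208 ,  0.097 , -0.1068,  4.7067]), array([0.48583802, 0.13828123]))
```

Emit:
play_rows:
  rows:
    - [[0.02,0.033,-0.036,1.5,0,0,0],[0.05,0.066,-0.072,3,0,0,0],[0.08,0.098,-0.108,4.7,0,0,0],[0.12,0.098,-0.108,4.7,0,0,0],[0.12,0.098,-0.108,4.7,0,0,0]]

```text
time_s: 2.25
position: [0.4816, 0.1396, 0.0964]
tcp_rot: [[-0.014, 0.935, 0.355], [-0.001, 0.355, -0.935], [-1.0, -0.013, -0.004]]
force: [-1.4, -0.3, -0.1]
opening: 0.006
```

```bash
python3 - <<'E'
from plan import *
s=read_state(); print(s['time_s'],s['position'],s['opening'])
print(tgt(20.6,.020,.072,.015,s))
save('scene','s2');save('top','t2')
a=cv2.imread('pics/s2.png')[130:350,230:470];b=cv2.imread('pics/t2.png')[90:310,80:320]
cv2.imwrite('pics/c2.png',cv2.resize(np.hstack([a,b]),None,fx=1.66,fy=1.66,interpolation=cv2.INTER_CUBIC))
E
```

```text
2.25 [0.48162401 0.1396141  0.09644182] 0.005637308381519409
(array([0.0814, 0.0045, 0.0031, 0.2241]), array([0.48583802, 0.13828123]))
```

View pics/c2.png

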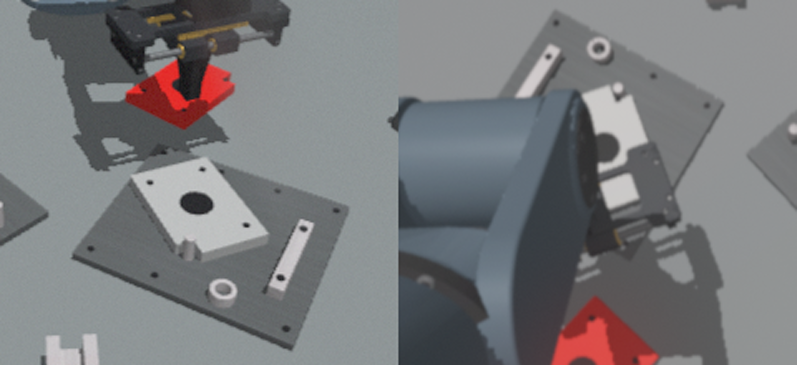

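The fingers hang behind the far edge and the plate is untouched. Descending.

Emit:
play_rows:
  rows:
    - [[0.04,0,0,0,0,0,0],[0.07,0,0,0,0,0,0],[0.084,0,0,0,0,0,0],[0.084,0,0,0,0,0,0],[0.084,0,0,0,0,0,0]]

```text
time_s: 2.85
position: [0.4875, 0.1371, 0.021]
tcp_rot: [[0.004, 0.937, 0.351], [0.0, 0.351, -0.937], [-1.0, 0.004, 0.001]]
force: [0.4, 0.3, 0.3]
opening: 0.011
```

```bash
python3 - <<'E'
from plan import *
s=read_state(); print(s['time_s'],s['position'],s['force'])
print(tgt(20.6,.020,.072,.015,s))
for a,g,y in [(20.6,.002,.072),(16,0,.072),(11,0,.071),(6,0,.070),(1,0,.069),(-4,0,.068),(-9,0,.067),(-14,0,.066),(-19,0,.065),(-24,0,.064),(-26.5,0,.063)]: print(a,tgt(a,g,y,.015,s)[0])
save('scene','s3')
a=cv2.imread('pics/s3.png')[130:350,230:470]
cv2.imwrite('pics/c3.png',cv2.resize(a,None,fx=2.5,fy=2.5,interpolation=cv2.INTER_CUBIC))
E
```

```text
2.85 [0.48754585 0.13710302 0.02100158] [0.35928294 0.31120704 0.25111369]
(array([ 0.006 , -0.0012, -0.0017, -0.0744]), array([0.48583802, 0.13828123]))
20.6 [ 0.0061  0.0168 -0.0017 -0.0744]
16 [ 0.0061  0.025  -0.0125  4.5256]
11 [ 6.1000e-03  3.2500e-02 -2.2700e-02  9.5256e+00]
6 [ 6.10000e-03  4.08000e-02 -3.22000e-02  1.45256e+01]
1 [ 6.20000e-03  4.99000e-02 -4.09000e-02  1.95256e+01]
-4 [ 6.20000e-03  5.95000e-02 -4.89000e-02  2.45256e+01]
-9 [ 6.20000e-03  6.98000e-02 -5.60000e-02  2.95256e+01]
-14 [ 6.30000e-03  8.05000e-02 -6.22000e-02  3.45256e+01]
-19 [ 6.30000e-03  9.17000e-02 -6.76000e-02  3.95256e+01]
-24 [ 6.30000e-03  1.03200e-01 -7.20000e-02  4.45256e+01]
-26.5 [ 6.40000e-03  1.08700e-01 -7.35000e-02  4.70256e+01]
```

View pics/c3.png

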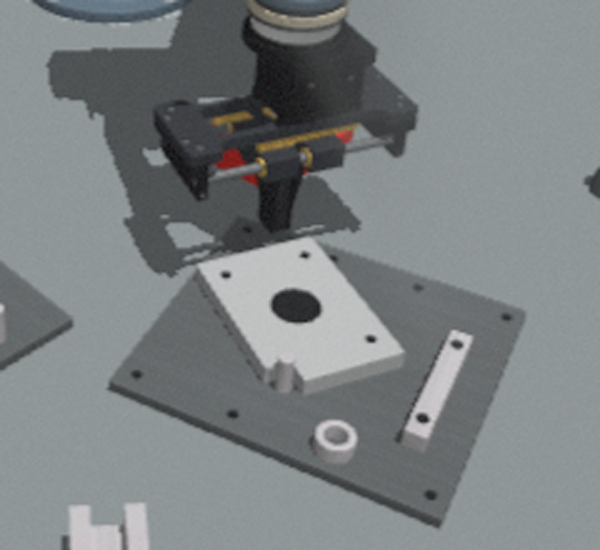

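Emit:
play_rows:
  rows:
    - [[0.006,0.0,0,0,0,0,0],[0.006,0.005,-0.001,0,0,0,0],[0.006,0.011,-0.002,0,0,0,0],[0.006,0.017,-0.002,0,0,0,0],[0.006,0.021,-0.007,2,0,0,0],[0.006,0.025,-0.0125,4.5,0,0,0],[0.006,0.0285,-0.0175,7,0,0,0],[0.006,0.0325,-0.0227,9.5,0,0,0],[0.006,0.0325,-0.0227,9.5,0,0,0]]

```text
time_s: 3.8
position: [0.5074, 0.1714, 0.0123]
tcp_rot: [[-0.002, 0.981, 0.194], [-0.0, 0.194, -0.981], [-1.0, -0.002, -0.0]]
force: [-3.0, 0.1, 0.1]
opening: 0.003
```

```bash
python3 - <<'E'
from plan import *
s=read_state(); print(s['time_s'],s['position'],s['force'])
for a,y in [(11,.071),(6,.070),(1,.069),(-4,.068),(-9,.067),(-14,.066),(-19,.065),(-24,.064),(-26.5,.063)]: print(a,tgt(a,0,y,.015,s)[0])
save('scene','s4');save('top','t4')
a=cv2.imread('pics/s4.png')[130:350,230:470];b=cv2.imread('pics/t4.png')[90:310,80:320]
cv2.imwrite('pics/c4.png',cv2.resize(np.hstack([a,b]),None,fx=1.66,fy=1.66,interpolation=cv2.INTER_CUBIC))
E
```

```text
3.8 [0.50740215 0.17135673 0.01231953] [-2.9694426   0.14585082  0.07582177]
11 [-0.0027  0.0023  0.0021  0.1778]
6 [-2.7000e-03  9.0000e-03 -8.6000e-03  5.1778e+00]
1 [-2.70000e-03  1.64000e-02 -1.87000e-02  1.01778e+01]
-4 [-2.70000e-03  2.47000e-02 -2.81000e-02  1.51778e+01]
-9 [-2.70000e-03  3.36000e-02 -3.68000e-02  2.01778e+01]
-14 [-2.80000e-03  4.32000e-02 -4.47000e-02  2.51778e+01]
-19 [-2.80000e-03  5.34000e-02 -5.18000e-02  3.01778e+01]
-24 [-2.80000e-03  6.41000e-02 -5.80000e-02  3.51778e+01]
-26.5 [-2.80000e-03  6.93000e-02 -6.04000e-02  3.76778e+01]
```

View pics/c4.png

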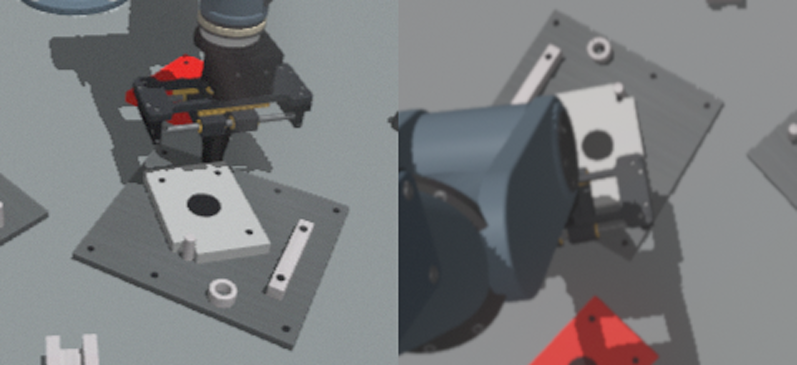

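The plate is turning at about 3 N and the pin is still in the notch. Continuing, with the tip raised 3 mm.

Emit:
play_rows:
  rows:
    - [[-0.003,0.0055,-0.003,2.5,0,0,0],[-0.003,0.009,-0.0086,5,0,0,0],[-0.003,0.0125,-0.0138,7.5,0,0,0],[-0.003,0.0164,-0.0187,10,0,0,0],[-0.003,0.0205,-0.0235,12.5,0,0,0],[-0.003,0.0247,-0.028,15,0,0,0],[-0.003,0.029,-0.0325,17.5,0,0,0],[-0.003,0.0336,-0.0368,20,0,0,0],[-0.003,0.0383,-0.0408,22.5,0,0,0],[-0.003,0.0432,-0.0447,25,0,0,0],[-0.003,0.0432,-0.0447,25,0,0,0]]

```text
time_s: 5.0
position: [0.5383, 0.2231, 0.0152]
tcp_rot: [[-0.008, 0.971, -0.24], [-0.0, -0.24, -0.971], [-1.0, -0.007, 0.002]]
force: [-6.9, 2.9, 4.2]
opening: 0.004
```

```bash
python3 - <<'E'
from plan import *
s=read_state(); print(s['time_s'],s['position'],s['force'])
for a,y in [(-14,.066),(-16.5,.0655),(-19,.065),(-21.5,.0645),(-24,.064),(-26,.063)]: print(a,tgt(a,0,y,.015,s)[0])
save('scene','s5');save('top','t5')
a=cv2.imread('pics/s5.png')[130:350,230:470];b=cv2.imread('pics/t5.png')[90:310,80:320]
cv2.imwrite('pics/c5.png',cv2.resize(np.hstack([a,b]),None,fx=1.66,fy=1.66,interpolation=cv2.INTER_CUBIC))
E
```

```text
5.0 [0.53829152 0.22307016 0.01523908] [-6.89858038  2.90681061  4.16755784]
-14 [ 0.0002  0.0026 -0.0012  0.1167]
-16.5 [ 2.0000e-04  5.6000e-03 -6.6000e-03  2.6167e+00]
-19 [ 1.0000e-04  8.9000e-03 -1.1900e-02  5.1167e+00]
-21.5 [ 1.0000e-04  1.2300e-02 -1.7100e-02  7.6167e+00]
-24 [ 1.00000e-04  1.59000e-02 -2.21000e-02  1.01167e+01]
-26 [ 0.      0.0188 -0.0254 12.1167]
```

View pics/c5.png

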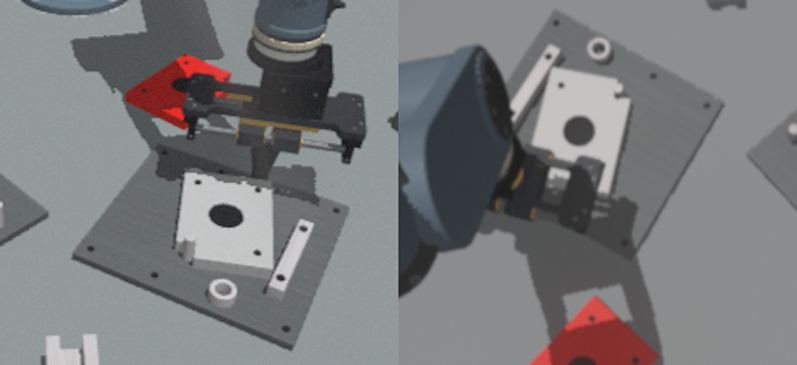

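Emit:
play_rows:
  rows:
    - [[0,0.004,-0.006,2.5,0,0,0],[0,0.0075,-0.0115,5,0,0,0],[0,0.011,-0.0165,7.5,0,0,0],[0,0.0145,-0.0213,10,0,0,0],[0,0.016,-0.0235,11,0,0,0],[0,0.016,-0.0235,11,0,0,0],[0,0.016,-0.0235,11,0,0,0]]

```text
time_s: 5.8
position: [0.5567, 0.2426, 0.0151]
tcp_rot: [[-0.013, 0.907, -0.421], [0.0, -0.421, -0.907], [-1.0, -0.012, 0.005]]
force: [-9.8, 4.0, 6.9]
opening: 0.005
```

```bash
python3 - <<'E'
from plan import *
s=read_state(); print(s['time_s'],s['position'],s['force'])
for a,y in [(-24,.064),(-26,.063),(-28,.062)]: print(a,tgt(a,0,y,.015,s)[0])
save('scene','s6');save('top','t6')
a=cv2.imread('pics/s6.png')[180:320,270:450];b=cv2.imread('pics/t6.png')[90:230,110:290]
cv2.imwrite('pics/c6.png',cv2.resize(np.hstack([a,b]),None,fx=2.2,fy=2.2,interpolation=cv2.INTER_CUBIC))
E
```

```text
5.8 [0.55672185 0.24262833 0.01514343] [-9.78008877  3.96547576  6.86764441]
-24 [ 1.000e-04  2.900e-03  8.000e-04 -8.709e-01]
-26 [ 1.0000e-04  5.1000e-03 -3.0000e-03  1.1291e+00]
-28 [ 0.      0.0074 -0.0067  3.1291]
```

View pics/c6.png

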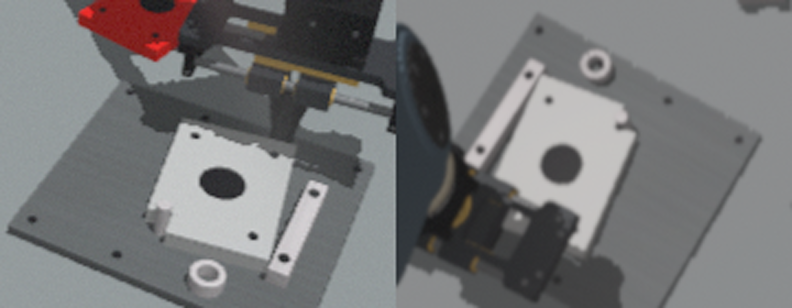

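The near corner has reached the rail. I'll measure the plate's pose before pushing on.

```bash
python3 - <<'E'
import cv2
a=cv2.imread('pics/t6.png')[110:230,130:260]
cv2.imwrite('pics/c6b.png',cv2.resize(a,None,fx=5,fy=5,interpolation=cv2.INTER_CUBIC))
E
```

```text
(no output)
```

View pics/c6b.png

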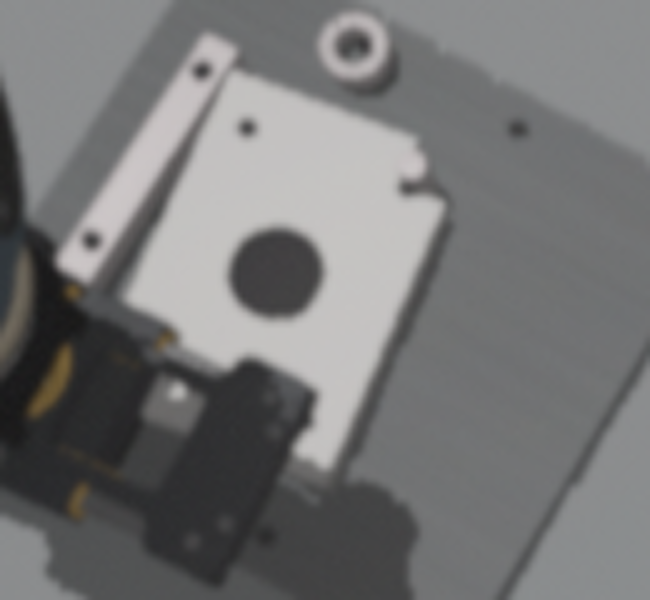

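```bash
python3 - <<'E'
from plan import *
c=capture('top')
f=lambda p,z:unproj(c,(p[0]/5+130-.4,p[1]/5+110-.4),z)
A=[(.012,.088),(-.128,-.012),(-.008,-.012),(.012,.008)]
B=[f(p,.025) for p in [(234,68),(330,470),(447,204),(417,138)]]
a,t,e=rigid(A,B); pin=np.array([.6580,.1257])
print(a,t,e,'theta',a+29.2,'off in fixture',R2(29.2)@(t-pin)*1000)
print(f((413,163),.04))
E
```

```text
-20.42551782531309 [0.66230133 0.12252435] [0.72358202 3.99235913 2.26194543 1.50518949] theta 8.77448217468691 off in fixture [ 5.30399294 -0.67364822]
[0.65981188 0.12553689 0.04      ]
```

About 8.8° remains and the notch is within a few mm of the pin. Continuing in small steps while watching the force.

Emit:
play_rows:
  rows:
    - [[0,0.002,-0.0035,1,0,0,0],[0,0.004,-0.005,2,0,0,0],[0,0.006,-0.0065,3,0,0,0],[0,0.006,-0.0065,3,0,0,0],[0,0.006,-0.0065,3,0,0,0]]

```text
time_s: 6.45
position: [0.5611, 0.2464, 0.0151]
tcp_rot: [[-0.02, 0.884, -0.468], [-0.0, -0.468, -0.884], [-1.0, -0.018, 0.01]]
force: [-16.6, 5.4, 12.0]
opening: 0.007
```

```bash
python3 - <<'E'
from plan import *
s=read_state(); print(s['time_s'],s['position'],s['force'])
for a,y in [(-26,.063),(-28,.062),(-29.2,.062)]: print(a,tgt(a,0,y,.015,s)[0])
save('scene','s7');save('top','t7')
a=cv2.imread('pics/t7.png')[110:230,130:260]
cv2.imwrite('pics/c7.png',cv2.resize(a,None,fx=5,fy=5,interpolation=cv2.INTER_CUBIC))
E
```

```text
6.45 [0.56109209 0.2463557  0.01509262] [-16.57769862   5.35573581  11.98363959]
-26 [ 1.000e-04  2.800e-03  2.100e-03 -1.887e+00]
-28 [-0.      0.005  -0.0018  0.113 ]
-29.2 [-1.000e-04  6.300e-03 -4.600e-03  1.313e+00]
```

View pics/c7.png

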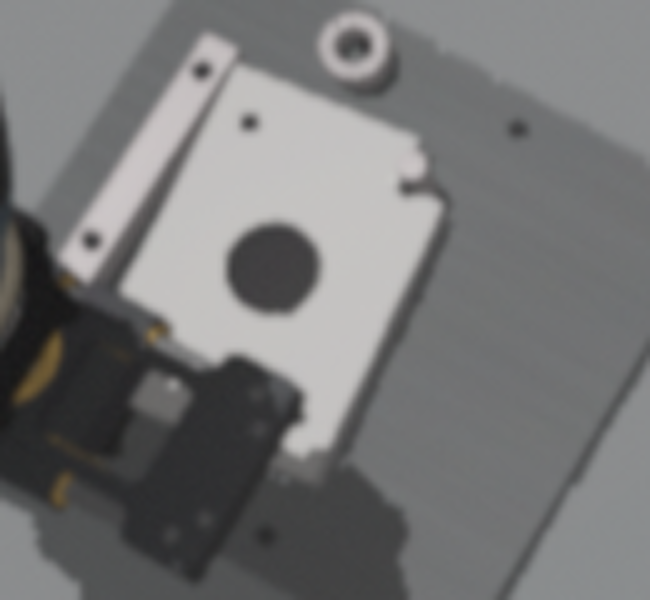

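Emit:
play_rows:
  rows:
    - [[-0.0005,0.0015,-0.001,0.5,0,0,0],[-0.0005,0.003,-0.002,1,0,0,0],[-0.0005,0.0045,-0.003,1.5,0,0,0],[-0.0005,0.0045,-0.003,1.5,0,0,0],[-0.0005,0.0045,-0.003,1.5,0,0,0]]

```text
time_s: 7.05
position: [0.5636, 0.2481, 0.0152]
tcp_rot: [[-0.026, 0.871, -0.491], [0.001, -0.491, -0.871], [-1.0, -0.023, 0.012]]
force: [-20.5, 11.0, 13.4]
opening: 0.007
```

```bash
python3 - <<'E'
from plan import *
s=read_state(); print(s['time_s'],s['position'],s['force'])
for a,y in [(-28,.062),(-29.2,.062)]: print(a,tgt(a,0,y,.015,s)[0])
save('scene','s8');save('top','t8')
a=cv2.imread('pics/t8.png')[110:230,130:260]
cv2.imwrite('pics/c8.png',cv2.resize(a,None,fx=5,fy=5,interpolation=cv2.INTER_CUBIC))
E
```

```text
7.05 [0.56356929 0.24812469 0.01517443] [-20.47240153  10.95323122  13.44039457]
-28 [ 1.0000e-04  3.6000e-03  9.0000e-04 -1.4137e+00]
-29.2 [ 0.      0.0049 -0.002  -0.2137]
```

View pics/c8.png

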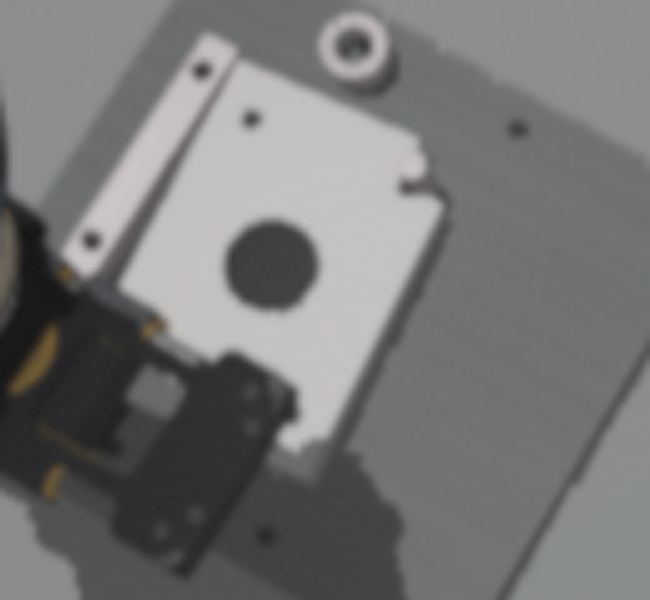

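Emit:
play_rows:
  rows:
    - [[-0.0005,0.0015,-0.001,0,0,0,0],[-0.0005,0.003,-0.002,0.5,0,0,0],[-0.0005,0.005,-0.003,1,0,0,0],[-0.0005,0.005,-0.003,1,0,0,0],[-0.0005,0.005,-0.003,1,0,0,0]]

```text
time_s: 7.65
position: [0.5671, 0.2504, 0.0152]
tcp_rot: [[-0.03, 0.862, -0.507], [0.004, -0.507, -0.862], [-1.0, -0.028, 0.012]]
force: [-23.8, 17.1, 12.2]
opening: 0.006
```

```bash
python3 - <<'E'
from plan import *
s=read_state(); print(s['time_s'],s['position'],s['force'])
for a,y in [(-28,.062),(-29.2,.062)]: print(a,tgt(a,0,y,.015,s)[0])
save('scene','s9');save('top','t9')
a=cv2.imread('pics/t9.png')[110:230,130:260]
cv2.imwrite('pics/c9.png',cv2.resize(a,None,fx=5,fy=5,interpolation=cv2.INTER_CUBIC))
E
```

```text
7.65 [0.5671468  0.25039208 0.01523018] [-23.84223893  17.0798816   12.18545416]
-28 [ 2.0000e-04  1.7000e-03  4.6000e-03 -2.4602e+00]
-29.2 [ 2.0000e-04  2.9000e-03  1.6000e-03 -1.2602e+00]
```

View pics/c9.png

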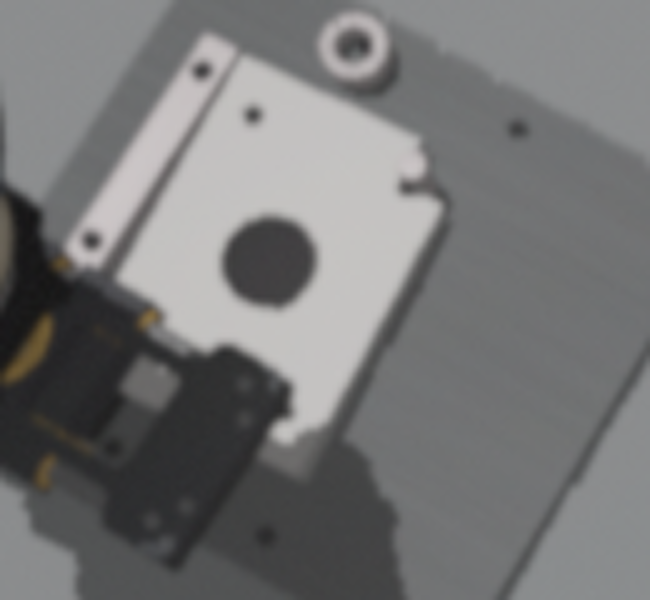

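The long edge is now nearly parallel to the rail, with the notch on the pin. Backing straight off, then up.

Emit:
play_rows:
  rows:
    - [[0,-0.004,0,0,0,0,0],[0,-0.012,0,0,0,0,0],[0,-0.025,0,0,0,0,0],[0,-0.035,0,0,0,0,0],[-0.03,-0.035,0,0,0,0,0],[-0.07,-0.035,0,0,0,0,0],[-0.12,-0.06,0,0,0,0,0],[-0.15,-0.1,0,0,0,0,0],[-0.15,-0.15,0,0,0,0,0],[-0.15,-0.15,0,0,0,0,0]]

```text
time_s: 8.75
position: [0.4484, 0.3234, 0.1682]
tcp_rot: [[-0.001, 0.864, -0.503], [0.001, -0.503, -0.864], [-1.0, -0.001, -0.0]]
force: [0.5, -0.4, -0.2]
opening: 0.007
```

```bash
python3 - <<'E'
from plan import *
s=read_state(); print(s['time_s'],s['position'],s['force'])
save('scene','s10');save('top','t10')
a=cv2.imread('pics/s10.png')[180:320,270:450];b=cv2.imread('pics/t10.png')[90:230,110:290]
cv2.imwrite('pics/c10.png',cv2.resize(np.hstack([a,b]),None,fx=2.2,fy=2.2,interpolation=cv2.INTER_CUBIC))
a=cv2.imread('pics/t10.png')[110:230,130:260]
cv2.imwrite('pics/c10b.png',cv2.resize(a,None,fx=5,fy=5,interpolation=cv2.INTER_CUBIC))
E
```

```text
8.75 [0.44844934 0.32336633 0.16816968] [ 0.49170706 -0.37861383 -0.23526096]
```

View pics/c10.png

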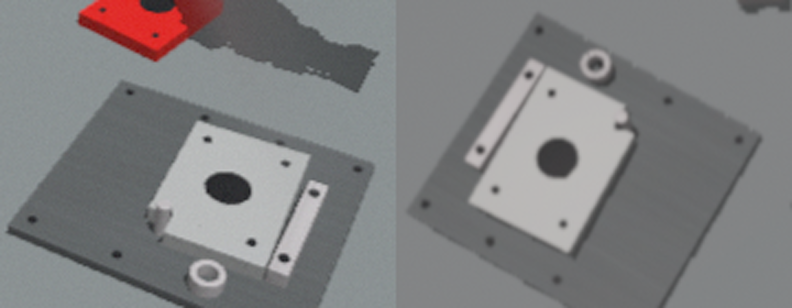

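View pics/c10b.png

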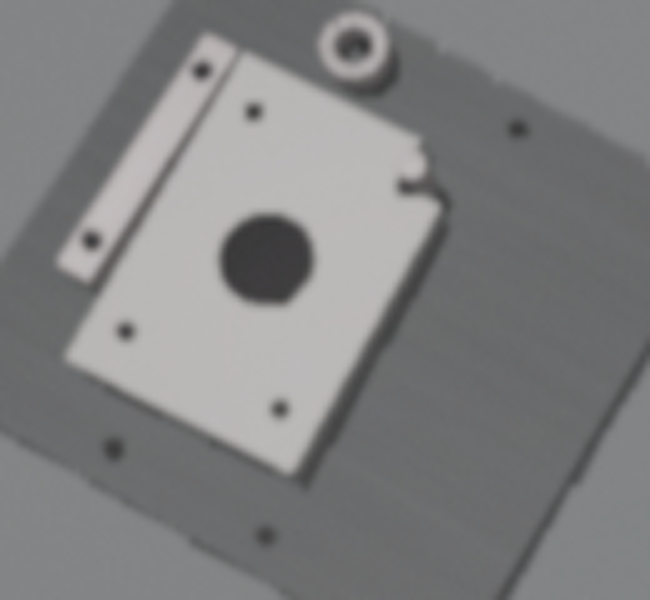

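```bash
python3 - <<'E'
from plan import *
c=capture('top')
f=lambda p,z:unproj(c,(p[0]/5+130-.4,p[1]/5+110-.4),z)
A=[(.012,.088),(-.128,.088),(-.128,-.012),(-.008,-.012),(.012,.008)]
B=[f(p,.025) for p in [(244,50),(66,356),(294,474),(443,206),(420,138)]]
a,t,e=rigid(A,B)
print(a,t,e,'theta',a+29.2,'off mm',[R2(29.2)@(t-np.array(p))*1000 for p in [(.6573,.1249),(.6588,.1263)]])
s=read_state(); print(s['qvel'],s['time_s'])
if abs(a+29.2)<5: print(hand_in())
E
```

```text
-26.415089798914895 [0.66081658 0.12319326] [0.53374586 0.55051023 0.7382013  0.83860141 0.74839645] theta 2.784910201085104 off mm [array([3.90234748, 0.22574271]), array([ 3.27596789, -1.72813768])]
[-1.53574534  1.3342452  -1.37242583  0.05460636  0.05352507  0.05260757] 8.9
the job is handed in; nothing more can be done
None
```

I pushed the silver notched plate round by its far corner with shut fingers. It now lies along the rail, turned about 47° from where it started, with the notch still on the pin. The job was handed in at about 9 s. No verdict was reported.

- **Angle:** the last top view puts the plate about 2.8° from the rail's direction (limit 10°). I stopped just short of full contact on purpose.
- **Notch on the pin:** the plate's origin measures about 3–4 mm from the pin's axis (limit 15 mm). That is slightly more than the 2 mm play, within what the camera calibration and corner picking can account for.
- **Flat and untouched:** the plate looks flat in both views and the gripper is well clear of it. The arm was still settling at about 1.5°/s when I handed in.
- **Bystanders:** I stayed away from the plain plate and the pink and red look-alikes. I did not measure any of them again at the end.
- **Force:** it reached about 32 N, including about 12 N vertical, once the near corner met the rail at roughly 9° to go.

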